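# Put the stray tools back in their inserts in the tool drawer

## Task

The tool-chest drawer is out on the bench and four of its tools are lying about: the stubby blue screwdriver, the cold chisel, the yellow tape measure and the green drill index. Put each one back in the pocket cut to its outline, well centred and seated flat on its pale floor, the screwdriver with its blade in the narrow channel and the tape and the drill index standing as they stand now.

Things in the scene. Friction and masses are not known exactly. Their poses are not given: they have to be found in the camera images.
- driver_mid (a point): Stubby screwdriver lying on its side: faceted blue handle 60 mm long, 33 mm wide, 28 mm high, bright 6 mm shaft; 104 mm overall. The point is the middle of the handle, 14 mm above its underside; y runs along it: the handle's butt is 30 mm away at +y, the blade's end 74 mm away at -y. Grip the handle across x. About 0.1 kg.
- driver_tip (a point): Blade end of the same screwdriver, on its axis.
- chisel_mid (a point): Cold chisel lying flat: plain dark steel bar 140 mm long (along y), 16 mm wide, 15 mm high. The point is its centre, 7.5 mm above its underside. Grip it across x at the middle. About 0.13 kg.
- tape_mid (a point): Yellow pocket tape measure standing on its narrow edge: 38 mm thick (x), 68 mm high (z), 87 mm long (y) with its hook; the body itself covers y = -27 to +43 mm. The point is its centre, 34 mm above its underside. Grip it across x. About 0.28 kg.
- index_mid (a point): Green metal drill index (a box of drill bits), standing: 45 mm thick (x), 49 mm over its latch, 116 mm long (y), 62 mm high (z). The point is its centre, 31 mm above its underside. Grip it across x. About 0.45 kg.
- pocket_driver (a point): Screwdriver's pocket: a bay 49 mm wide for the handle, ending 38 mm from the point at +y, and a narrow channel, 24 mm wide, for the shaft, ending 82 mm from it at -y. The point is where the middle of the handle belongs, 8 mm to +y of the finger groove's middle. It lies on the pale floor, 7 mm above the bench, 9 mm below the black top; y runs along the pocket towards the drawer's back, z up.
- pocket_chisel (a point): Chisel's pocket: the long narrow one, 31 by 156 mm; either way round. The point is its centre. It lies on the pale floor, 7 mm above the bench, 9 mm below the black top; y runs along the pocket towards the drawer's back, z up.
- pocket_tape (a point): Tape measure's pocket: the short rectangle, 54 by 103 mm; either way round. The point is its centre. It lies on the pale floor, 7 mm above the bench, 9 mm below the black top; y runs along the pocket towards the drawer's back, z up.
- pocket_index (a point): Drill index's pocket: the big rectangle, 62 by 132 mm; either way round. The point is its centre. It lies on the pale floor, 7 mm above the bench, 9 mm below the black top; y runs along the pocket towards the drawer's back, z up.
- drawer: Grey steel drawer, 368 by 195 mm, fixed, red front (24 mm high) towards the robot, side walls 17 mm. In it, side by side 86 mm apart in changing order, four fixed inserts, black tops 16 mm above the bench, each with one pale-floored pocket. A finger groove 48 mm wide, as deep as the pockets, crosses all four at mid-length. Origin under its middle, y to its back.
Mind the look-alikes: they are no part of the job. There is more than one size of the part that bears driver_mid; the job needs the larger.

How it is judged (in metres and radians):
At the end, for the whole second after the job is handed in: each tool is released and at rest on the floor of its own pocket (height within 5 mm), within 10 mm across and 12 mm along of the pocket's point, in line with it within 0.17 rad, the screwdriver's blade in the narrow channel, tape and drill index upright (x of driver_mid in the frame of pocket_driver between -0.01 and 0.01 m and y of driver_mid in the frame of pocket_driver between -0.012 and 0.012 m and z of driver_mid in the frame of pocket_driver between 0.009 and 0.019 m and angle between the y axis of driver_mid and the y axis of pocket_driver, either way round below 0.17 rad and linear speed of each of driver, chisel, tape, index below 0.02 m/s and angular speed of each of driver, chisel, tape, index below 0.2 rad/s and y of driver_tip in the frame of pocket_driver below -0.05 m and x of chisel_mid in the frame of pocket_chisel between -0.01 and 0.01 m and y of chisel_mid in the frame of pocket_chisel between -0.012 and 0.012 m and z of chisel_mid in the frame of pocket_chisel between 0.0025 and 0.0125 m and angle between the y axis of chisel_mid and the y axis of pocket_chisel, either way round below 0.17 rad and x of tape_mid in the frame of pocket_tape between -0.01 and 0.01 m and y of tape_mid in the frame of pocket_tape between -0.012 and 0.012 m and z of tape_mid in the frame of pocket_tape between 0.029 and 0.039 m and angle between the y axis of tape_mid and the y axis of pocket_tape, either way round below 0.17 rad and angle between each of tape_mid, index_mid's own z axis and vertical below 0.17 rad and x of index_mid in the frame of pocket_index between -0.01 and 0.01 m and y of index_mid in the frame of pocket_index between -0.012 and 0.012 m and z of index_mid in the frame of pocket_index between 0.026 and 0.036 m and angle between the y axis of index_mid and the y axis of pocket_index, either way round below 0.17 rad); the robot touches nothing.
It also fails if it takes over 120 s, if anything falls off the work surface, if the arm or the gripper's body presses on something with over 40 N, if the wrist force passes 120 N, or if a joint passes its speed limit or range.

## Robot

A 6-joint arm with a two-finger parallel gripper is mounted at the origin on a cart in front of the work surface, level with it; the furniture and walls round the work are solid. World frame = base frame: x ahead of the robot, y to its left, z up, the work surface at z = 0. Lengths are in mm, angles in rad, forces in N, time in s.
With the tool pointing down it reaches from about 350 to 975 mm from the base axis. Payload 7.1 kg.
Tool frame: the origin (TCP) lies midway between the tips of the shut fingers; the grasp point (between the pads) lies 19 mm behind it (ctrl.grasp_offset is the distance from the TCP to the grasp point, in mm); z points along the fingers, y is the line along which they close (so a half turn about z gives the same grasp; the last joint's range is limited). The gripper opens to 88 mm and grips with 3 to 60 N. Pads are 20 mm wide; open, the fingers measure 115 mm over their backs; the gripper's body (75 mm by 178 mm) begins 61 mm behind the grasp point.
Start: joints at [1.153, 0.423, 1.63, -0, 1.089, -0.019], TCP at [242.663, 575.951, 222.675] pointing down, gripper open.
Joint ranges: [-3, 3], [-0.9, 2.11], [0.09, 2.58], [-1.31, 4.45], [0.11, 2.69], [-2.54, 2.54]. Speed limits (rad/s): [2.39, 2.39, 3.01, 3.14, 3.14, 3.14].

## Interface

Orientations are given as a rotation vector (axis times angle).
In Python, from workcell import ctrl gives the robot as it stands. The module is installed in compiled form; this text tells all that it offers.
- The arm moves only by the tool servo_tool, never from a script. Its argument "rows" is a list of rows, each a list of 7 numbers: the turn, a rotation vector about the tool's x, y, z as a fraction of full scale, then the shift along the tool's x, y, z as a fraction of full scale, then the finger opening in mm, from 0 to 87.8. A call has 1 to 10 rows; each row is the pose to reach, as a shift and turn from the pose commanded when the call began, along the tool's axes at that moment; what a row does not reach only later rows make up. Full scale, the value 1, is 20 cm for a shift and 1.5 rad for a turn. A row lasts 1/8 s, in which the tool goes at most 62.5 mm and 10.7 degrees, less where a joint would pass 70% of its speed; a pose out of reach is approached as far as the arm can. A call with a number of a shift or a turn outside -1 to 1 is refused whole. A call with a gripper value outside its range is refused whole. The fingers move at their own pace and stop on an object; the grip force is fixed at half the most. Time passes only in rows, so rows that repeat a pose let the fingers close. It gives the time, the measured TCP pose, the force, the opening and the grip force at its end, in the units of the state.
- ctrl.get_obs(): the state, without advancing time (a new reading comes with each control period).
- ctrl.get_image(name): name is "scene" or "side" or "wrist"; returns (picture, depth): 420x560x3 uint8, red, green, blue; 420x560 float32, mm along the optical axis (not along the pixel's ray), 0 where there is no reading.
- ctrl.camera_info(name): a dict with "intrinsics" (3x3 intrinsics, pixels), "R" (3x3) and "t" (3): a world point X has camera coordinates R X + t. Camera axes: x right, y down, z forward; pixel columns grow to the right and rows downward; lengths in mm; the calibration is good to about 2 mm. A picture is of the moment at which its call begins: read the wrist's pose just before it. camera_info takes no time and is no camera call; for the wrist camera it gives the pose at the moment of the call.
- ctrl.close_job(): hands the job in; it is judged then, once.
The state is a dict: "t": time; "qpos": joint angles; "qvel": joint speeds; "joint_torque": joint torques, N m; "ee_pos": TCP position; "orientation": TCP orientation; "ft_force": force on the tool from outside, world axes, zero at the start; "moment": the same for the moment, N m; "width": finger opening in mm; "grasp_force": force on a finger pad.
Only numpy, scipy, OpenCV 4.12 (cv2) and the standard library are available. Lean on these libraries where they do the work, as an engineer would, in place of code of your own. Each camera call takes 0.05 s, during which the arm holds its last target. There are 200 camera calls.

## Working session

There is one attempt and no reset: what is moved stays moved. The work goes in short steps, Python scripts to look and compute and a tool call to move; the robot and the scene stay as the last step left them, time stands still between calls to the robot, and variables do not carry over. Pictures are saved under pics/ and viewed, at most 14 in all, crops included, and the job is handed in when it is done.

Besides the shell and the picture viewer there is one more tool, called after "Request:" as name([rows], argument=value, ...), one row to a line, values as JSON. servo_tool: Moves the arm, as the interface text tells. Its arguments: {"type":"object","properties":{"rows":{"type":"array","items":{"type":"array","items":{"type":"number"}}}},"required":["rows"]}

```bash
mkdir -p pics; cat > h.py <<'E'
import numpy as np, cv2
from workcell import ctrl
from scipy.spatial.transform import Rotation as Ro
def grab(n,f):
    ci=ctrl.camera_info(n); im,d=ctrl.get_image(n)
    cv2.imwrite(f'pics/{f}.png',im[:,:,::-1]); np.savez(f'pics/{f}.npz',d=d,im=im,**{k:np.array(ci[k]) for k in('intrinsics','R','t')})
    return im,d,ci
def cloud(f):
    z=np.load(f'pics/{f}.npz'); d=z['d'];v,u=np.mgrid[:d.shape[0],:d.shape[1]]
    p=np.stack([u,v,np.ones_like(u)],-1)@np.linalg.inv(z['intrinsics']).T*d[...,None]
    return (p-z['t'])@z['R'], z['im'], d
E
python3 - <<'E'
from h import *
for n in('scene','side','wrist'):
    im,d,ci=grab(n,n+'0'); print(n,np.round(ci['intrinsics'],1).tolist(),np.round(ci['R'],3).tolist(),np.round(ci['t']),(d>0).mean())
o=ctrl.get_obs();print(o['t'],o['ee_pos'],o['orientation'],o['ft_force'],o['width'])
a=[cv2.imread(f'pics/{n}0.png') for n in('scene','side')]
E
```

```text
scene [[511.9, 0.0, 279.2], [0.0, 511.9, 208.1], [0.0, 0.0, 1.0]] [[0.629, -0.777, 0.022], [-0.549, -0.464, -0.695], [0.55, 0.426, -0.718]] [-321.  293. 1001.] 0.9958630952380952
side [[430.0, 0.0, 272.9], [0.0, 430.0, 208.0], [0.0, 0.0, 1.0]] [[0.997, 0.077, 0.021], [0.057, -0.503, -0.862], [-0.055, 0.861, -0.506]] [-479.   14. 1205.] 0.9061352040816326
wrist [[327.9, 0.0, 280.1], [0.0, 327.9, 206.2], [0.0, 0.0, 1.0]] [[0.389, 0.921, -0.002], [0.892, -0.376, 0.252], [0.231, -0.099, -0.968]] [-624.  -30.  390.] 0.9959438775510204
0.15 [242.4695026  575.58403815 222.08895584] [-6.22225190e-01 -3.07906736e+00  1.77806982e-03] [ 0.02969244  0.168797   -0.4547998 ] 87.85643563320724
```

View pics/scene0.png

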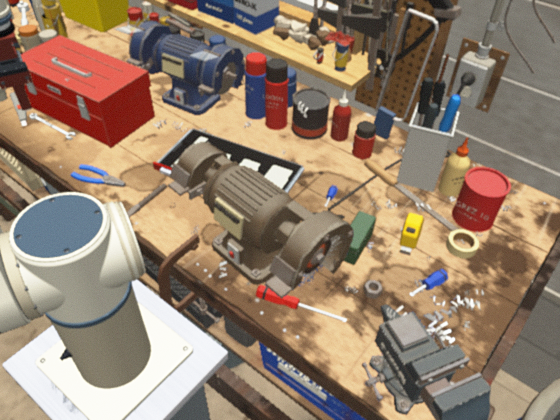

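View pics/side0.png

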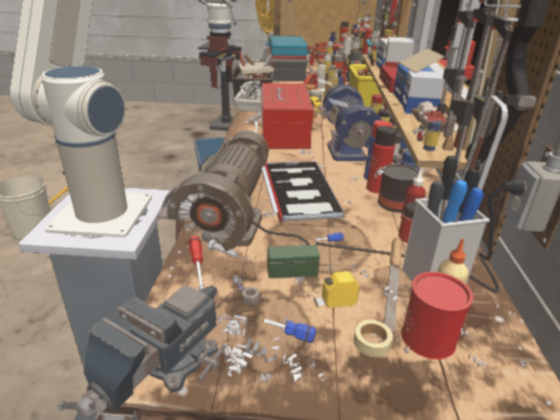

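```bash
python3 - <<'E'
from h import *
# top-down orthomosaic from scene+side depth, 1.4 mm/px : row=x far up, col = y left
H=np.full((430,570),-50.);I=np.zeros((430,570,3),np.uint8)
for n in('scene0','side0'):
    p,im,d=cloud(n); ok=(d>0)&(p[...,2]<150)&(p[...,2]>-30)
    P=p[ok];c=im[ok]; o=np.argsort(P[:,2]);P=P[o];c=c[o]
    r=((900-P[:,0])/1.5).astype(int);q=((430-P[:,1])/1.5).astype(int)
    m=(r>=0)&(r<430)&(q>=0)&(q<570)
    r,q,P,c=r[m],q[m],P[m],c[m]
    u=P[:,2]>H[r,q]; H[r[u],q[u]]=P[u,2]; I[r[u],q[u]]=c[u][:,::-1]
np.savez('pics/ortho.npz',H=H)
for x in range(100,900,100): cv2.putText(I,str(x),(0,int((900-x)/1.5)),0,.35,(255,255,255));cv2.line(I,(0,int((900-x)/1.5)),(569,int((900-x)/1.5)),(200,0,200),1)
for y in range(-400,401,100): cv2.putText(I,str(y),(int((430-y)/1.5),425),0,.35,(255,255,255));cv2.line(I,(int((430-y)/1.5),0),(int((430-y)/1.5),429),(200,0,200),1)
cv2.imwrite('pics/ortho.png',I)
E
```

```text
(no output)
```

View pics/ortho.png

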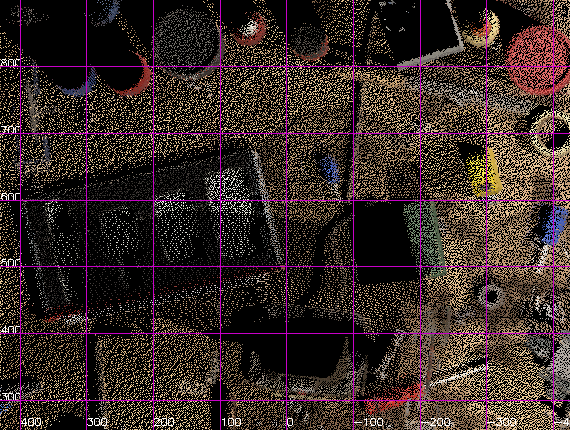

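The two blue drivers are at scene (330,193) and (432,280). The green box is at (360,238) and the tape at (411,232). A dark bar near (148,200) may be the chisel. I'll enlarge to check.

```bash
python3 - <<'E'
from h import *
s=cv2.imread('pics/scene0.png');w=cv2.imread('pics/wrist0.png')
a=cv2.resize(s[150:240,90:310],(800,327),interpolation=3)
b=cv2.resize(s[170:300,310:490],(374,270),interpolation=3)
c=cv2.resize(w,(426,270))
cv2.imwrite('pics/c1.png',np.vstack([a,np.hstack([b,c])]))
p,im,d=cloud('scene0')
for u,v in[(330,193),(326,203),(332,187),(418,290),(434,280),(445,272),(134,213),(148,200),(162,187),(411,232),(360,238),(250,210),(320,240),(200,160)]: print(u,v,p[v,u].round())
P=p.reshape(-1,3); m=(P[:,0]>200)&(P[:,0]<600)&(P[:,1]<120)&(P[:,1]>-200)&(P[:,2]>60)
print('grinder',P[m].min(0),P[m].max(0))
E
```

```text
330 193 [635. -65.  18.]
326 203 [615. -68.  -0.]
332 187 [654. -58.  22.]
418 290 [ 512. -384.   19.]
434 280 [ 553. -399.   25.]
445 272 [ 585. -408.   29.]
134 213 [271. 265.  12.]
148 200 [324. 276.  10.]
162 187 [376. 281.  15.]
411 232 [ 609. -302.   63.]
360 238 [ 520. -223.   62.]
250 210 [332. -64. 196.]
320 240 [ 331. -232.  232.]
200 160 [371. 114. 202.]
grinder [ 242.60774951 -199.9802874    60.01521621] [597.25857271 119.92419427 238.56974024]
```

View pics/c1.png

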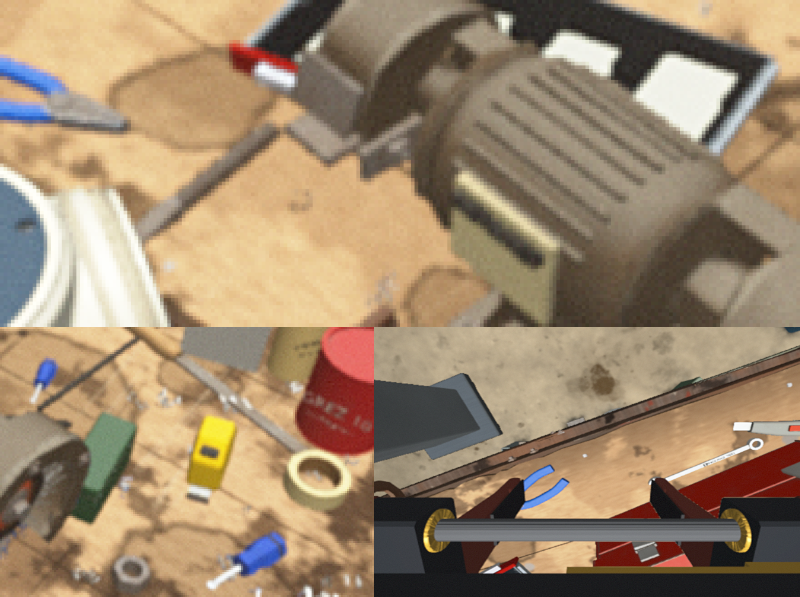

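```bash
cat >> h.py <<'E'
def Rt(phi):
    c,s=np.cos(phi),np.sin(phi); return Ro.from_matrix(np.array([[c,s,0],[s,-c,0],[0,0,-1]]))
def plan(*tg):
    """tg: (x,y,z,phi_deg) of TCP; prints turn/shift fractions of each leg, for a call of its own"""
    o=ctrl.get_obs();p=np.array(o['ee_pos']);r=Ro.from_rotvec(o['orientation'])
    X=r.as_matrix()[:,0];print('t %.1f at'%o['t'],p.round(1),'phi %.2f'%np.degrees(np.arctan2(X[1],X[0])),'q',np.round(o['qpos'],2),'w %.1f'%o['width'],'F',np.round(o['ft_force'],1))
    for t in tg:
        q=np.array(t[:3],float);s=Rt(np.radians(t[3]))
        rv=(r.inv()*s).as_rotvec();sh=r.inv().apply(q-p)
        print(t,'->',(rv/1.5).round(4).tolist(),(sh/200).round(4).tolist(),'rows %.1f'%max(np.linalg.norm(sh)/62.5,np.degrees(np.linalg.norm(rv))/10.7))
        p,r=q,s
E
python3 - <<'E'
from h import *
plan((370,430,330,170),(440,280,420,190),(530,200,420,195),)
E
```

```text
t 0.1 at [242.5 575.6 222.1] phi 157.15 q [ 1.15  0.42  1.63  0.    1.09 -0.02] w 87.9 F [ 0.   0.2 -0.5]
(370, 430, 330, 170) -> [-0.0008, -0.0001, -0.1495] [-0.8702, -0.4238, -0.5391] rows 3.5
(440, 280, 420, 190) -> [0.0, 0.0, -0.2327] [-0.4749, -0.6778, -0.45] rows 3.0
(530, 200, 420, 195) -> [0.0, 0.0, -0.0582] [-0.3737, -0.4721, 0.0] rows 1.9
```

Request:
servo_tool([
  [0, 0, -0.15, -0.87, -0.424, -0.54, 87],
  [0, 0, -0.15, -0.87, -0.424, -0.54, 87],
  [0, 0, -0.15, -0.87, -0.424, -0.54, 87],
  [0, 0, -0.15, -0.87, -0.424, -0.54, 87],
])

```text
t: 0.65
ee_pos: [371.7, 428.6, 332.3]
orientation: [0.275, 3.128, 0.002]
ft_force: [-0.2, 0.4, -0.4]
width: 87.0
grasp_force: 0.0
```

Request:
servo_tool([
  [0, 0, -0.233, -0.475, -0.678, -0.45, 87],
  [0, 0, -0.233, -0.475, -0.678, -0.45, 87],
  [0, 0, -0.233, -0.475, -0.678, -0.45, 87],
  [0, 0, -0.233, -0.475, -0.678, -0.45, 87],
])

```text
t: 1.15
ee_pos: [442.1, 278.0, 423.1]
orientation: [-0.268, 3.126, 0.002]
ft_force: [0.7, 0.4, -0.8]
width: 87.1
grasp_force: 0.0
```

```bash
python3 - <<'E'
from h import *
grab('wrist','w1')
plan((530,200,420,195))
p,im,d=cloud('w1')
for (u,v) in [(100,100),(280,200),(280,100),(400,200)]: print(u,v,p[v,u].round())
E
```

```text
t 1.2 at [441.1 279.  421.7] phi -170.12 q [ 0.54  0.09  1.61  0.    1.43 -1.2 ] w 87.4 F [ 0.1  0.2 -0.1]
(530, 200, 420, 195) -> [0.0005, 0.0013, -0.0596] [-0.3702, -0.4655, 0.0087] rows 1.9
100 100 [388.  62. 194.]
280 200 [513. 290.   7.]
280 100 [343. 261.  -2.]
400 200 [478. 509.  -2.]
```

View pics/w1.png

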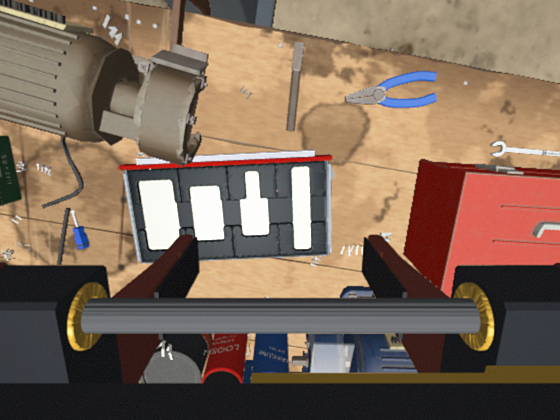

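The drawer is fully in view. The pockets are index (160,215), tape (207,213), driver (255,215) and chisel (302,208). The chisel itself is at (295,86). The grinder (170,110) stands close to the index pocket's front.

```bash
cat >> h.py <<'E'
def blob(f,mask,z0,z1,win=None,minpx=60):
    """rect fit in world xy of pixels in colour mask with height in z0..z1"""
    p,im,d=cloud(f); m=mask(im.astype(int))&(d>0)&(p[...,2]>z0)&(p[...,2]<z1)
    if win: x0,x1,y0,y1=win; m&=(p[...,0]>x0)&(p[...,0]<x1)&(p[...,1]>y0)&(p[...,1]<y1)
    n,l,st,_=cv2.connectedComponentsWithStats(m.astype(np.uint8))
    for i in range(1,n):
        if st[i,4]<minpx: continue
        q=p[l==i]; lo,hi=np.percentile(q[:,2],[5,95])
        (c,s,a)=cv2.minAreaRect(q[:,:2].astype(np.float32)); 
        bx=cv2.boxPoints((c,s,a)); e=[bx[1]-bx[0],bx[2]-bx[1]]; e=max(e,key=np.linalg.norm); an=np.degrees(np.arctan2(e[1],e[0]))
        an=(an+90)%180-90
        print('px',st[i,:5],'c',np.round(c,1),'size',np.round(sorted(s),1),'ang %.1f'%an,'z %.1f %.1f med %.1f'%(lo,hi,np.median(q[:,2])))
E
python3 - <<'E'
from h import *
print('pale');blob('w1',lambda i:i.min(-1)>190,-5,30,(380,720,0,420))
p,im,d=cloud('w1')
print('chisel');blob('w1',lambda i:i.max(-1)<125,4,30,(200,420,200,330))
P=p[(d>0)];
for y0,y1 in[(40,80),(80,110),(110,140),(140,170),(170,200)]:
    m=(P[:,1]>y0)&(P[:,1]<y1)&(P[:,2]>50)&(P[:,0]>200)&(P[:,0]<620); print(y0,P[m].max(0).round() if m.any() else None)
m=(P[:,0]>680)&(P[:,0]<800)&(P[:,2]>50)&(P[:,2]<250)&(P[:,1]<300); print(P[m].min(0) if m.any() else '')
# scene/side: things behind the drawer
for f in('scene0','side0'):
    q,_,dd=cloud(f);Q=q[dd>0]
    for y0 in range(0,300,40):
        m=(Q[:,1]>y0)&(Q[:,1]<y0+40)&(Q[:,0]>600)&(Q[:,0]<900)&(Q[:,2]>40)&(Q[:,2]<400); print(f,y0,Q[m].min(0).round() if m.any() else None)
E
```

```text
pale
px [193 151 122  11 659] c [441.3 231.4] size [  9.6 208.6] ang -77.6 z 17.5 20.8 med 19.2
px [136 158  33   7 142] c [479.9  56.6] size [ 9.1 64.8] ang -77.6 z 17.6 20.7 med 19.1
px [329 165   2  69 105] c [495.8 377.2] size [  2.4 124.7] ang 12.0 z 13.5 16.7 med 15.3
px [ 292  166   19   83 1401] c [522.1 331. ] size [ 32. 157.] ang 12.3 z 5.1 8.7 med 6.8
px [ 240  171   29   64 1346] c [527.2 244. ] size [ 49.8 120.9] ang 12.5 z 5.1 8.6 med 6.7
px [ 139  180   41   69 2155] c [578.   79.3] size [ 62.9 132. ] ang 13.0 z 5.1 8.4 med 6.7
px [ 190  186   34   54 1564] c [559.2 163. ] size [ 55.2 103.9] ang 12.1 z 5.2 8.4 med 6.8
chisel
px [287  71   8  59 135] c [341.5 277.6] size [ 3.7 92.5] ang 4.2 z 9.9 14.7 med 12.4
px [292  70   9  61 123] c [340.  287.4] size [ 3.8 95.2] ang 4.1 z 11.5 16.1 med 13.7
40 [444.  80. 211.]
80 [449. 110. 207.]
110 [452. 140. 207.]
140 [453. 170. 207.]
170 [424. 200. 505.]
[750.10320684 117.38657266  50.05580528]
scene0 0 [838.  27.  40.]
scene0 40 [832.  40.  40.]
scene0 80 [755.  80.  40.]
scene0 120 [764. 120.  40.]
scene0 160 [779. 160.  41.]
scene0 200 [756. 200.  40.]
scene0 240 [749. 240.  40.]
scene0 280 [753. 280.  40.]
side0 0 [838.  22.  64.]
side0 40 [828.  40.  40.]
side0 80 [755.  80.  40.]
side0 120 [765. 120.  41.]
side0 160 [787. 160.  98.]
side0 200 [753. 200.  40.]
side0 240 [751. 240.  74.]
side0 280 [754. 280.  40.]
```

```bash
python3 - <<'E'
from h import *
blob('w1',lambda i:i.max(-1)<400,7,25,(200,420,230,330))
p,im,d=cloud('w1');P=p[d>0]
m=(P[:,2]>40)&(P[:,2]<230)&(P[:,0]>200)&(P[:,0]<450)&(P[:,1]<330);print(P[m].max(0))
for v in(42,46,80,128,134): print(v,[tuple(p[v,u].round().tolist()) for u in(286,290,294,298,302)])
plan((420,280,250,8),(318,281,120,4))
E
```

```text
px [287  42  17  90 807] c [320.4 281.8] size [ 15.7 139.9] ang 4.6 z 9.4 16.1 med 13.4
[449.92015065 173.25296161 218.06167467]
42 [(252.0, 255.0, -1.0), (251.0, 262.0, -2.0), (250.0, 268.0, -1.0), (249.0, 275.0, -2.0), (248.0, 281.0, -2.0)]
46 [(258.0, 256.0, -2.0), (257.0, 263.0, -1.0), (258.0, 269.0, 10.0), (257.0, 276.0, 9.0), (256.0, 282.0, 10.0)]
80 [(310.0, 266.0, 1.0), (308.0, 272.0, -3.0), (309.0, 278.0, 15.0), (308.0, 285.0, 16.0), (305.0, 292.0, -0.0)]
128 [(387.0, 279.0, -1.0), (385.0, 286.0, 16.0), (384.0, 292.0, 12.0), (383.0, 300.0, -1.0), (382.0, 307.0, -1.0)]
134 [(397.0, 281.0, -1.0), (395.0, 288.0, -2.0), (394.0, 295.0, -3.0), (393.0, 302.0, -2.0), (392.0, 309.0, -4.0)]
t 1.2 at [441.1 279.  421.7] phi -170.12 q [ 0.54  0.09  1.61  0.    1.43 -1.2 ] w 87.4 F [ 0.1  0.2 -0.1]
(420, 280, 250, 8) -> [-0.0019, 0.0009, -2.0725] [0.1046, 0.0222, 0.8582] rows 16.6
(318, 281, 120, 4) -> [0.0, 0.0, 0.0465] [-0.5043, -0.0759, 0.65] rows 2.6
```

```bash
python3 - <<'E'
from h import *
plan((370,281,250,186),(320.4,281.8,80,184.6),(320.4,281.8,3,184.6))
E
```

```text
t 1.2 at [441.1 279.  421.7] phi -170.12 q [ 0.54  0.09  1.61  0.    1.43 -1.2 ] w 87.4 F [ 0.1  0.2 -0.1]
(370, 281, 250, 186) -> [0.0006, 0.0012, 0.0452] [0.3501, 0.07, 0.8578] rows 3.0
(320.4, 281.8, 80, 184.6) -> [0.0, 0.0, 0.0163] [0.2462, 0.0299, 0.85] rows 2.8
(320.4, 281.8, 3, 184.6) -> [0.0, 0.0, 0.0] [0.0, 0.0, 0.385] rows 1.2
```

Request:
servo_tool([
  [0, 0.001, 0.045, 0.35, 0.07, 0.858, 87],
  [0, 0.001, 0.045, 0.35, 0.07, 0.858, 87],
  [0, 0.001, 0.045, 0.35, 0.07, 0.858, 87],
  [0, 0.001, 0.045, 0.35, 0.07, 0.858, 87],
])

```text
t: 1.7
ee_pos: [364.4, 280.5, 245.1]
orientation: [0.173, -3.126, 0.009]
ft_force: [-0.2, -0.4, 0.6]
width: 87.0
grasp_force: 0.0
```

Request:
servo_tool([
  [0, 0, 0.016, 0.246, 0.03, 0.85, 87],
  [0, 0, 0.016, 0.246, 0.03, 0.85, 87],
  [0, 0, 0.016, 0.246, 0.03, 0.85, 87],
  [0, 0, 0.016, 0.246, 0.03, 0.85, 60],
  [0, 0, 0.016, 0.246, 0.03, 0.85, 60],
])

```text
t: 2.33
ee_pos: [321.5, 284.4, 81.2]
orientation: [-0.133, 3.137, 0.003]
ft_force: [0.2, -0.2, 0.2]
width: 70.6
grasp_force: 0.0
```

```bash
python3 - <<'E'
from h import *
plan((320.4,281.8,3,184.6))
E
```

```text
t 2.3 at [321.5 284.4  81.2] phi -175.15 q [ 0.7   0.39  2.14  0.    0.61 -0.96] w 70.6 F [ 0.2 -0.2  0.2]
(320.4, 281.8, 3, 184.6) -> [0.0014, 0.0011, 0.0029] [0.0071, -0.0133, 0.3908] rows 1.3
```

Request:
servo_tool([
  [0.001, 0.001, 0.003, 0.007, -0.013, 0.25, 60],
  [0.001, 0.001, 0.003, 0.007, -0.013, 0.385, 60],
  [0.001, 0.001, 0.003, 0.007, -0.013, 0.39, 60],
  [0.001, 0.001, 0.003, 0.007, -0.013, 0.39, 5],
  [0.001, 0.001, 0.003, 0.007, -0.013, 0.39, 5],
  [0.001, 0.001, 0.003, 0.007, -0.013, 0.39, 5],
  [0.001, 0.001, 0.003, 0.007, -0.013, 0.39, 5],
  [0.001, 0.001, 0.003, 0.007, -0.013, 0.39, 5],
])

```text
t: 3.32
ee_pos: [317.8, 279.8, 1.3]
orientation: [0.125, -3.136, 0.002]
ft_force: [0.1, 0.3, 1.4]
width: 15.4
grasp_force: 30.0
```

```bash
python3 - <<'E'
from h import *
plan((320.4,281.8,80,184.6),(522.1,331,80,192.4),(522.1,331,11,192.4))
E
```

```text
t 3.3 at [317.8 279.8   1.3] phi -175.43 q [ 0.69  0.57  2.17  0.    0.41 -0.96] w 15.4 F [0.1 0.3 1.4]
(320.4, 281.8, 80, 184.6) -> [-0.0009, -0.0018, -0.0004] [-0.0125, 0.0083, -0.3934] rows 1.3
(522.1, 331, 80, 192.4) -> [0.0, 0.0, -0.0908] [-1.025, 0.1643, 0.0] rows 3.3
(522.1, 331, 11, 192.4) -> [0.0, 0.0, 0.0] [0.0, 0.0, 0.345] rows 1.1
```

Request:
servo_tool([
  [0, 0, 0, 0, 0, -0.2, 5],
  [0, 0, 0, -0.012, 0.008, -0.393, 5],
  [0, 0, 0, -0.012, 0.008, -0.393, 5],
  [0, 0, -0.045, -0.5, 0.08, -0.393, 5],
  [0, 0, -0.09, -0.98, 0.16, -0.393, 5],
  [0, 0, -0.09, -0.98, 0.16, -0.393, 5],
  [0, 0, -0.09, -0.98, 0.16, -0.393, 5],
  [0, 0, -0.09, -0.98, 0.16, -0.393, 5],
  [0, 0, -0.09, -0.98, 0.16, -0.393, 5],
])

```text
t: 4.45
ee_pos: [508.5, 326.5, 77.9]
orientation: [0.337, -3.117, 0.005]
ft_force: [-0.7, -0.2, -1.8]
width: 15.3
grasp_force: 30.0
```

```bash
python3 - <<'E'
from h import *
grab('wrist','w2')
plan((519.6,330.4,40,192.4),(519.6,330.4,9.5,192.4))
blob('w2',lambda i:i.min(-1)>190,2,12,(380,720,0,420))
blob('w2',lambda i:i.max(-1)<400,65,120,(400,720,300,360))
E
```

```text
t 4.5 at [508.8 326.7  78.3] phi -167.66 q [ 0.55  0.59  1.75 -0.    0.81 -1.23] w 15.5 F [ 0.4  0.6 -1. ]
(519.6, 330.4, 40, 192.4) -> [-0.0013, -0.0037, -0.0007] [-0.0579, 0.0069, 0.1913] rows 0.6
(519.6, 330.4, 9.5, 192.4) -> [0.0, 0.0, 0.0] [0.0, 0.0, 0.1525] rows 0.5
px [296 130  10 107 803] c [482.1 335.6] size [ 6.7 77.5] ang 12.9 z 5.6 7.8 med 6.7
px [260 133   5 104 328] c [488.9 308.9] size [ 2.4 75.4] ang 11.9 z 5.5 9.2 med 6.8
px [ 133  136   70  136 5861] c [519.7 242. ] size [ 50.4 103. ] ang 12.1 z 5.6 7.7 med 6.6
px [   6  170   90  128 8586] c [560.4 162.7] size [ 56.5 102.1] ang 13.2 z 5.6 7.7 med 6.6
px [ 238  124   86  174 7113] c [486.4 319.4] size [34.9 87.9] ang 22.5 z 85.5 112.6 med 89.9
px [ 267  334   28   39 1057] c [559.7 337.9] size [14.9 28.8] ang 11.7 z 87.1 91.9 med 90.5
```

View pics/w2.png

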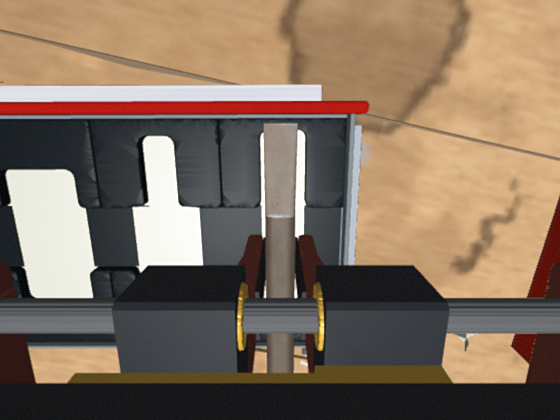

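The chisel is held straight at (280,210), over its pocket at (283,190). I'll lower it in.

Request:
servo_tool([
  [0, 0, 0, -0.058, 0.007, 0, 5],
  [-0.001, -0.004, 0, -0.058, 0.007, 0.19, 5],
  [-0.001, -0.004, 0, -0.058, 0.007, 0.19, 5],
  [-0.001, -0.004, 0, -0.058, 0.007, 0.19, 5],
])

```text
t: 5.0
ee_pos: [522.0, 331.4, 41.8]
orientation: [-0.336, 3.12, 0.001]
ft_force: [0.2, 0.3, -1.1]
width: 15.2
grasp_force: 30.0
```

```bash
python3 - <<'E'
from h import *
plan((519.6,330.4,9.5,192.4))
E
```

```text
t 5.0 at [522.  331.4  41.8] phi -167.69 q [ 0.55  0.66  1.74 -0.    0.75 -1.24] w 15.2 F [ 0.2  0.3 -1.1]
(519.6, 330.4, 9.5, 192.4) -> [0.0003, 0.0021, -0.0011] [0.0135, -0.0024, 0.1613] rows 0.5
```

Request:
servo_tool([
  [0, 0.001, 0, 0.009, -0.002, 0.13, 5],
  [0, 0.001, 0, 0.009, -0.002, 0.158, 5],
  [0, 0.001, 0, 0.009, -0.002, 0.158, 5],
  [0, 0.001, 0, 0.009, -0.002, 0.158, 45],
  [0, 0.001, 0, 0.009, -0.002, 0.158, 45],
  [0, 0.001, 0, 0.009, -0.002, 0.158, 45],
  [0, 0.001, 0, 0.009, -0.002, 0.158, 45],
])

```text
t: 5.88
ee_pos: [520.2, 330.4, 9.7]
orientation: [-0.336, 3.122, 0.001]
ft_force: [0.1, 0.3, -0.8]
width: 44.9
grasp_force: 0.0
```

```bash
python3 - <<'E'
from h import *
plan((522,320,200,192.4),(540,200,320,100),(560,60,330,40),(560,-100,330,10),(560,-280,330,0))
E
```

```text
t 5.9 at [520.2 330.4   9.7] phi -167.70 q [ 0.55  0.7   1.74 -0.    0.69 -1.24] w 44.9 F [ 0.1  0.3 -0.8]
(522, 320, 200, 192.4) -> [0.0003, 0.0011, -0.0012] [0.001, -0.0524, -0.9515] rows 3.0
(540, 200, 320, 100) -> [0.0, 0.0, 1.0751] [0.0409, -0.6053, -0.6] rows 8.6
(560, 60, 330, 40) -> [0.0, 0.0, 0.6981] [-0.7067, -0.0231, -0.05] rows 5.6
(560, -100, 330, 10) -> [0.0, 0.0, 0.3491] [-0.5142, 0.6128, 0.0] rows 2.8
(560, -280, 330, 0) -> [0.0, 0.0, 0.1164] [-0.1563, 0.8863, 0.0] rows 2.9
```

Request:
servo_tool([
  [0, 0, 0, 0, 0, -0.2, 45],
  [0, 0, 0, 0, 0, -0.5, 45],
  [0, 0, 0, 0, 0, -0.95, 87],
  [0, 0, 0, 0, 0, -0.95, 87],
])

```text
t: 6.38
ee_pos: [521.3, 331.1, 203.7]
orientation: [-0.336, 3.117, 0.004]
ft_force: [-0.5, 0.4, -0.2]
width: 61.4
grasp_force: 0.0
```

Request:
servo_tool([
  [0, 0, 1, 0, -0.6, -0.6, 87],
  [0, 0, 1, 0, -0.6, -0.6, 87],
  [0, 0, 1, 0, -0.6, -0.6, 87],
  [0, 0, 1, 0, -0.6, -0.6, 87],
  [0, 0, 1, 0, -0.6, -0.6, 87],
  [0, 0, 1, 0, -0.6, -0.6, 87],
  [0, 0, 1, 0, -0.6, -0.6, 87],
  [0, 0, 1, 0, -0.6, -0.6, 87],
  [0, 0, 1, 0, -0.6, -0.6, 87],
])

```text
t: 7.5
ee_pos: [545.1, 212.9, 319.4]
orientation: [1.88, 2.516, 0.002]
ft_force: [0.2, 0.6, -0.4]
width: 86.9
grasp_force: 0.0
```

```bash
python3 - <<'E'
from h import *
plan((560,30,350,30),(540,-150,350,10),(540,-270,350,0))
E
```

```text
t 7.5 at [545.1 212.9 319.4] phi 106.45 q [0.35 0.27 1.62 0.   1.25 0.06] w 86.9 F [ 0.2  0.6 -0.4]
(560, 30, 350, 30) -> [0.0005, -0.0006, 0.8896] [-0.8979, -0.1875, -0.1536] rows 7.1
(540, -150, 350, 10) -> [0.0, 0.0, 0.2327] [-0.5366, 0.7294, 0.0] rows 2.9
(540, -270, 350, 0) -> [0.0, 0.0, 0.1164] [-0.1042, 0.5909, 0.0] rows 1.9
```

Request:
servo_tool([
  [0, 0, 0.89, -0.9, -0.19, -0.15, 87],
  [0, 0, 0.89, -0.9, -0.19, -0.15, 87],
  [0, 0, 0.89, -0.9, -0.19, -0.15, 87],
  [0, 0, 0.89, -0.9, -0.19, -0.15, 87],
  [0, 0, 0.89, -0.9, -0.19, -0.15, 87],
  [0, 0, 0.89, -0.9, -0.19, -0.15, 87],
  [0, 0, 0.89, -0.9, -0.19, -0.15, 87],
])

```text
t: 8.38
ee_pos: [559.4, 29.4, 349.3]
orientation: [-3.027, -0.841, -0.002]
ft_force: [0.2, 0.2, 0.2]
width: 87.2
grasp_force: 0.0
```

Request:
servo_tool([
  [0, 0, 0.23, -0.54, 0.73, 0, 87],
  [0, 0, 0.23, -0.54, 0.73, 0, 87],
  [0, 0, 0.23, -0.54, 0.73, 0, 87],
  [0, 0, 0.35, -0.72, 0.98, 0, 87],
  [0, 0, 0.35, -0.74, 0.99, 0, 87],
  [0, 0, 0.35, -0.74, 0.99, 0, 87],
  [0, 0, 0.35, -0.74, 0.99, 0, 87],
])

```text
t: 9.25
ee_pos: [535.5, -215.1, 349.2]
orientation: [-3.14, -0.035, -0.002]
ft_force: [-0.6, -0.6, -0.6]
width: 86.8
grasp_force: 0.0
```

```bash
python3 - <<'E'
from h import *
grab('wrist','w3')
plan()
print('blue');blob('w3',lambda i:(i[...,2]>1.7*i[...,0])&(i[...,2]>60),3,60,(400,800,-500,50),30)
print('yellow');blob('w3',lambda i:(i[...,0]>1.8*i[...,2])&(i[...,1]>120),55,90,(500,700,-400,-200))
print('tape+hook');blob('w3',lambda i:i.max(-1)<400,15,90,(500,720,-400,-250))
print('green');blob('w3',lambda i:i.max(-1)<400,50,80,(430,700,-260,-140))
print('driver z');blob('w3',lambda i:i.max(-1)<400,8,50,(440,640,-470,-350))
E
```

```text
t 9.3 at [ 535.6 -215.   349.2] phi 1.28 q [-0.4   0.23  1.6   0.    1.31  1.15] w 87.1 F [ 0.1  0.5 -0.1]
blue
px [166  74  15   8  64] c [661.3 -58.3] size [ 6.3 21.7] ang -71.6 z 10.9 20.1 med 17.8
px [168  79  20  26 323] c [641.2 -64.7] size [21.5 31.8] ang 16.3 z 11.5 20.4 med 17.7
px [399 133  20  11 125] c [ 585.1 -403.3] size [ 9.4 26. ] ang 74.0 z 15.6 28.5 med 25.8
px [389 140  28  33 555] c [ 556.3 -395. ] size [28.6 44. ] ang -19.2 z 15.5 28.2 med 25.0
yellow
px [ 324   66   34   48 1193] c [ 644.6 -291.3] size [38.  57.2] ang 13.3 z 57.6 68.6 med 66.0
tape+hook
px [391  35  26  46 545] c [ 690.6 -380.8] size [27.4 60.4] ang 17.2 z 17.0 26.0 med 24.4
px [ 321   63   37   59 1726] c [ 642.4 -291.5] size [39.5 69.5] ang 14.3 z 43.5 68.4 med 63.8
px [385 133  25  61 584] c [ 545.6 -389.7] size [21.7 92.1] ang -2.6 z 15.7 28.0 med 23.2
green
px [ 251  125   44   86 2701] c [ 539.4 -203.3] size [ 48.6 115.2] ang 9.8 z 59.5 63.1 med 61.6
driver z
px [382 132  38  68 927] c [ 541.4 -389.3] size [ 34.4 103.3] ang -22.8 z 13.6 28.2 med 23.8
px [426 190  16   9  78] c [ 498.  -454.5] size [ 9.9 23.7] ang -77.4 z 9.2 18.8 med 15.8
px [420 201  16   9  81] c [ 482.4 -446.1] size [ 8.  21.4] ang 76.3 z 10.1 18.3 med 17.0
px [431 208  12  23  68] c [ 459.5 -464. ] size [ 7.7 38. ] ang -10.2 z 11.6 20.2 med 16.0
px [411 211  21  19 117] c [ 460.9 -443.9] size [24. 34.] ang 44.2 z 9.1 18.8 med 16.5
```

View pics/w3.png

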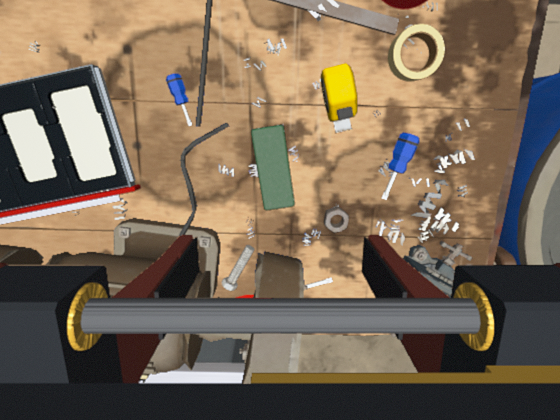

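Blue candidates are the small driver at (177,88), whose handle is about 21 wide and 20 high, and the large one at (405,152), which is 34 wide, 28 high and 103 long. The large one fits. I'll confirm it in a crop and check clearances.

```bash
python3 - <<'E'
from h import *
im=cv2.imread('pics/w3.png');a=cv2.resize(im[60:220,150:450],(750,400),interpolation=3);cv2.imwrite('pics/c2.png',a)
for f in('w3','scene0','side0'):
    p,_,d=cloud(f);P=p[d>0]
    for n,w in dict(vise=(300,640,-560,-330),grind=(300,640,-330,-140)).items():
        m=(P[:,0]>w[0])&(P[:,0]<w[1])&(P[:,1]>w[2])&(P[:,1]<w[3])&(P[:,2]>72)&(P[:,2]<260);print(f,n,P[m].max(0).round() if m.any() else None, P[m].min(0).round() if m.any() else None)
plan((561.7,-397.8,200,-22.8),(561.7,-397.8,80,-22.8),(561.7,-397.8,3,-22.8))
E
```

```text
w3 vise [ 404. -413.   96.] [ 370. -470.   72.]
w3 grind [ 447. -140.  238.] [ 300. -248.   97.]
scene0 vise [ 405. -356.  140.] [ 300. -560.   72.]
scene0 grind [ 630. -140.  239.] [ 300. -302.   73.]
side0 vise [ 404. -361.  138.] [ 300. -560.   72.]
side0 grind [ 446. -140.  237.] [ 300. -250.   72.]
t 9.3 at [ 535.6 -215.   349.2] phi 1.28 q [-0.4   0.23  1.6   0.    1.31  1.15] w 87.1 F [ 0.1  0.5 -0.1]
(561.7, -397.8, 200, -22.8) -> [-0.0007, -0.0007, 0.2801] [0.1093, 0.9171, 0.7456] rows 3.8
(561.7, -397.8, 80, -22.8) -> [0.0, 0.0, 0.0] [0.0, 0.0, 0.6] rows 1.9
(561.7, -397.8, 3, -22.8) -> [0.0, 0.0, 0.0] [0.0, 0.0, 0.385] rows 1.2
```

View pics/c2.png

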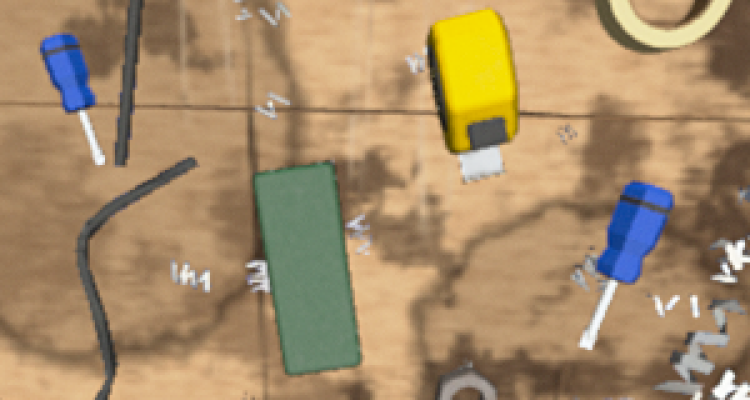

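The crop confirms it: the right-hand driver is clearly the larger. Moving above it now.

Request:
servo_tool([
  [0, 0, 0.28, 0.109, 0.917, 0.745, 87],
  [0, 0, 0.28, 0.109, 0.917, 0.745, 87],
  [0, 0, 0.28, 0.109, 0.917, 0.745, 87],
  [0, 0, 0.28, 0.109, 0.917, 0.745, 87],
  [0, 0, 0.28, 0.109, 0.917, 0.745, 87],
  [0, 0, 0.28, 0.109, 0.917, 0.745, 87],
  [0, 0, 0.28, 0.109, 0.917, 0.745, 87],
])

```text
t: 10.18
ee_pos: [561.7, -398.2, 201.8]
orientation: [-3.079, 0.623, -0.005]
ft_force: [-0.4, 0.2, 1.0]
width: 87.4
grasp_force: 0.0
```

```bash
python3 - <<'E'
from h import *
grab('wrist','w4')
print('driver z');blob('w4',lambda i:i.max(-1)<400,8,50,(460,640,-440,-350))
print('handle');blob('w4',lambda i:(i[...,2]>1.5*i[...,0])&(i[...,2]>60),3,60,(400,800,-500,-350),30)
plan((561.7,-397.8,80,-22.8),(561.7,-397.8,3,-22.8))
E
```

```text
driver z
px [ 264  159   33   92 1723] c [ 541.8 -389.7] size [ 34.5 103.5] ang -22.7 z 13.9 28.2 med 24.0
px [333 247  15   8  60] c [ 467.6 -431.9] size [ 9.3 16.1] ang 79.4 z 12.1 19.2 med 15.5
handle
px [264 159  30  13 317] c [ 584.9 -405.6] size [10.6 31.1] ang 72.9 z 14.3 28.2 med 24.6
px [ 265  171   31   44 1023] c [ 556.4 -396.8] size [31.5 43.9] ang -17.5 z 15.5 28.2 med 25.1
t 10.2 at [ 561.6 -398.4  201.8] phi -22.88 q [-0.63  0.54  1.5   0.    1.11  1.33] w 87.1 F [-0.8 -0.3  0.5]
(561.7, -397.8, 80, -22.8) -> [-0.0004, -0.002, -0.001] [-0.0027, -0.0023, 0.609] rows 1.9
(561.7, -397.8, 3, -22.8) -> [0.0, 0.0, 0.0] [0.0, 0.0, 0.385] rows 1.2
```

Request:
servo_tool([
  [0, -0.001, 0, 0, 0, 0.3, 87],
  [0, -0.001, 0, 0, 0, 0.6, 87],
  [0, -0.001, 0, 0, 0, 0.8, 75],
  [0, -0.001, 0, 0, 0, 0.95, 65],
  [0, -0.001, 0, 0, 0, 0.994, 65],
  [0, -0.001, 0, 0, 0, 0.994, 15],
  [0, -0.001, 0, 0, 0, 0.994, 15],
  [0, -0.001, 0, 0, 0, 0.994, 15],
  [0, -0.001, 0, 0, 0, 0.994, 15],
  [0, -0.001, 0, 0, 0, 0.994, 15],
])

```text
t: 11.48
ee_pos: [561.4, -399.6, 2.1]
orientation: [-3.078, 0.626, -0.001]
ft_force: [-0.6, 0.2, 5.4]
width: 29.6
grasp_force: 29.8
```

```bash
python3 - <<'E'
from h import *
plan((561.7,-397.8,180,-22.8),(610,-250,230,-8),(620,-80,230,0),(560,90,220,12.4),(548.7,248.7,100,12.4),(548.7,248.7,11,12.4))
E
```

```text
t 11.5 at [ 561.4 -399.6    2.1] phi -22.99 q [-0.64  0.79  1.56  0.    0.79  1.33] w 29.6 F [-0.6  0.2  5.4]
(561.7, -397.8, 180, -22.8) -> [-0.0005, -0.0004, -0.0022] [-0.0018, -0.0096, -0.8894] rows 2.8
(610, -250, 230, -8) -> [0.0, 0.0, -0.1722] [-0.0637, -0.7748, -0.25] rows 2.6
(620, -80, 230, 0) -> [0.0, 0.0, -0.0931] [-0.0688, -0.8487, 0.0] rows 2.7
(560, 90, 220, 12.4) -> [0.0, 0.0, -0.1443] [-0.3, -0.85, 0.05] rows 2.9
(548.7, 248.7, 100, 12.4) -> [0.0, 0.0, 0.0] [0.1152, -0.7871, 0.6] rows 3.2
(548.7, 248.7, 11, 12.4) -> [0.0, 0.0, 0.0] [0.0, 0.0, 0.445] rows 1.4
```

Request:
servo_tool([
  [0, 0, 0, 0, 0, -0.1, 15],
  [0, 0, 0, 0, 0, -0.3, 15],
  [0, 0, 0, 0, 0, -0.6, 15],
  [0, 0, 0, 0, 0, -0.89, 15],
  [0, 0, -0.1, -0.05, -0.4, -1, 15],
  [0, 0, -0.17, -0.065, -0.78, -1, 15],
  [0, 0, -0.17, -0.065, -0.78, -1, 15],
  [0, 0, -0.17, -0.065, -0.78, -1, 15],
  [0, 0, -0.17, -0.065, -0.78, -1, 15],
])

```text
t: 12.6
ee_pos: [609.7, -251.3, 202.0]
orientation: [-3.133, 0.229, 0.0]
ft_force: [-0.5, -0.2, -1.0]
width: 29.7
grasp_force: 29.8
```

Request:
servo_tool([
  [0, 0, -0.05, -0.035, -0.4, 0, 15],
  [0, 0, -0.09, -0.07, -0.85, 0, 15],
  [0, 0, -0.09, -0.07, -0.85, 0, 15],
  [0, 0, -0.09, -0.07, -0.85, 0, 15],
])

```text
t: 13.1
ee_pos: [620.7, -79.3, 201.7]
orientation: [-3.14, 0.015, 0.001]
ft_force: [-0.1, -0.2, -1.1]
width: 29.7
grasp_force: 29.8
```

```bash
python3 - <<'E'
from h import *
plan((575,90,200,12.4),(548.7,248.7,100,12.4),(548.7,248.7,11,12.4))
E
```

```text
t 13.1 at [620.7 -79.3 201.7] phi -0.53 q [-0.15  0.45  1.64  0.    1.05  1.43] w 29.7 F [-0.1 -0.2 -1.1]
(575, 90, 200, 12.4) -> [-0.001, 0.0003, -0.1505] [-0.2364, -0.8442, 0.0098] rows 2.8
(548.7, 248.7, 100, 12.4) -> [0.0, 0.0, 0.0] [0.042, -0.8032, 0.5] rows 3.0
(548.7, 248.7, 11, 12.4) -> [0.0, 0.0, 0.0] [0.0, 0.0, 0.445] rows 1.4
```

Request:
servo_tool([
  [0, 0, -0.08, -0.12, -0.42, 0, 15],
  [0, 0, -0.15, -0.236, -0.844, 0.01, 15],
  [0, 0, -0.15, -0.236, -0.844, 0.01, 15],
  [0, 0, -0.15, -0.236, -0.844, 0.01, 15],
  [0, 0, -0.15, -0.236, -0.844, 0.01, 15],
])

```text
t: 13.72
ee_pos: [576.2, 87.0, 200.0]
orientation: [-3.123, -0.333, -0.0]
ft_force: [0.6, 0.3, 0.1]
width: 29.6
grasp_force: 29.8
```

Request:
servo_tool([
  [0, 0, 0, 0.02, -0.4, 0.2, 15],
  [0, 0, 0, 0.042, -0.8, 0.4, 15],
  [0, 0, 0, 0.042, -0.8, 0.5, 15],
  [0, 0, 0, 0.042, -0.8, 0.5, 15],
  [0, 0, 0, 0.042, -0.8, 0.5, 15],
  [0, 0, 0, 0.042, -0.8, 0.5, 15],
])

```text
t: 14.48
ee_pos: [551.4, 245.5, 101.3]
orientation: [-3.123, -0.331, -0.003]
ft_force: [0.2, 0.3, -0.1]
width: 29.9
grasp_force: 29.8
```

```bash
python3 - <<'E'
from h import *
grab('wrist','w5')
plan((548.7,248.7,60,12.4),(548.7,248.7,10,12.4))
print('handle');blob('w5',lambda i:(i[...,2]>1.5*i[...,0])&(i[...,2]>60),60,150,(400,700,150,350),30)
print('pale');blob('w5',lambda i:i.min(-1)>190,2,12,(380,720,0,420))
E
```

```text
t 14.5 at [551.3 245.6 101.4] phi 12.12 q [0.4  0.55 1.75 0.   0.84 1.76] w 30.2 F [-0.8 -0.1 -1.4]
(548.7, 248.7, 60, 12.4) -> [-0.0009, -0.0016, -0.0033] [-0.0099, -0.0175, 0.207] rows 0.7
(548.7, 248.7, 10, 12.4) -> [0.0, 0.0, 0.0] [0.0, 0.0, 0.25] rows 0.8
handle
px [ 246  203   67   37 1969] c [574.6 251.3] size [11.5 32. ] ang -74.9 z 111.0 127.3 med 123.1
px [ 247  235   67   63 3128] c [550.2 244.6] size [32.9 34.2] ang 14.9 z 114.9 127.3 med 125.4
pale
px [121  71  16  11  72] c [625.9 374.3] size [ 4.2 12.1] ang 76.4 z 8.0 10.6 med 9.4
px [112  89  18  11  77] c [611.7 379. ] size [ 5.8 11.7] ang 80.0 z 6.9 11.1 med 9.3
px [ 143  123   50  142 2212] c [541.4 336. ] size [ 32.1 116.6] ang 13.4 z 5.6 7.9 med 6.7
px [  444   138    95   155 10779] c [577.9  78.8] size [ 64.3 131.9] ang 10.5 z 5.6 7.8 med 6.7
px [ 346  158   74  107 6942] c [564.9 164. ] size [55.7 90. ] ang 12.1 z 5.6 7.8 med 6.7
px [ 244  166   64   52 2440] c [565.1 252.3] size [41.5 50.1] ang -75.6 z 5.6 7.8 med 6.7
```

View pics/w5.png

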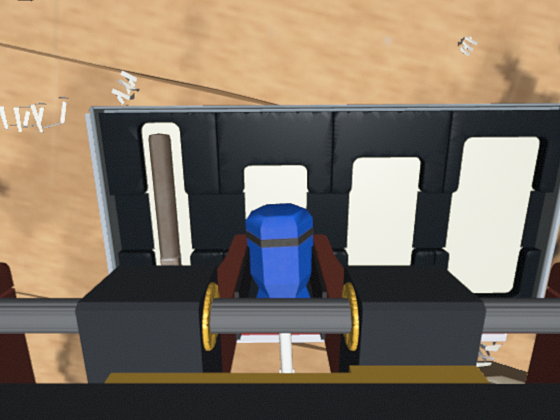

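The chisel lies in its pocket at (163,195). The driver hangs straight over its own pocket, butt at (280,208). Lowering it.

Request:
servo_tool([
  [0, -0.002, -0.003, -0.01, -0.0175, 0.15, 15],
  [0, -0.002, -0.003, -0.01, -0.0175, 0.207, 15],
  [0, -0.002, -0.003, -0.01, -0.0175, 0.207, 15],
  [0, -0.002, -0.003, -0.01, -0.0175, 0.207, 15],
])

```text
t: 15.02
ee_pos: [547.8, 250.0, 59.5]
orientation: [-3.122, -0.341, 0.003]
ft_force: [-0.2, 0.3, 0.1]
width: 30.0
grasp_force: 29.8
```

```bash
python3 - <<'E'
from h import *
plan((548.7,248.7,10,12.4))
E
```

```text
t 15.0 at [547.8 250.   59.5] phi 12.48 q [0.41 0.61 1.77 0.   0.76 1.76] w 30.0 F [-0.2  0.3  0.1]
(548.7, 248.7, 10, 12.4) -> [-0.0009, 0.0011, 0.001] [0.0032, 0.0076, 0.2477] rows 0.8
```

Request:
servo_tool([
  [0, 0, 0, 0.003, 0.005, 0.15, 15],
  [0, 0.001, 0, 0.003, 0.005, 0.23, 15],
  [0, 0.001, 0, 0.003, 0.005, 0.247, 15],
  [0, 0.001, 0, 0.003, 0.005, 0.247, 15],
  [0, 0.001, 0, 0.003, 0.005, 0.247, 60],
  [0, 0.001, 0, 0.003, 0.005, 0.247, 60],
  [0, 0.001, 0, 0.003, 0.005, 0.247, 60],
  [0, 0.001, 0, 0.003, 0.005, 0.247, 60],
])

```text
t: 16.02
ee_pos: [547.8, 249.3, 9.4]
orientation: [-3.122, -0.342, 0.002]
ft_force: [-0.9, -0.1, -0.1]
width: 59.7
grasp_force: 0.0
```

```bash
python3 - <<'E'
from h import *
plan((548.7,248.7,200,12.4),(590,70,250,12.4),(620,-100,250,12),(634.6,-293.4,220,13.8))
E
```

```text
t 16.0 at [547.8 249.3   9.4] phi 12.51 q [0.41 0.69 1.77 0.   0.68 1.76] w 59.7 F [-0.9 -0.1 -0.1]
(548.7, 248.7, 200, 12.4) -> [-0.0008, 0.0008, 0.0013] [0.0024, 0.0025, -0.9532] rows 3.1
(590, 70, 250, 12.4) -> [0.0, 0.0, 0.0] [0.0098, 0.917, -0.25] rows 3.0
(620, -100, 250, 12) -> [0.0, 0.0, 0.0047] [-0.036, 0.8624, 0.0] rows 2.8
(634.6, -293.4, 220, 13.8) -> [0.0, 0.0, -0.0209] [-0.1296, 0.961, 0.15] rows 3.1
```

Request:
servo_tool([
  [0, 0, 0, 0, 0, -0.2, 60],
  [0, 0, 0, 0, 0, -0.5, 60],
  [0, 0, 0, 0, 0, -0.8, 87],
  [0, 0, 0, 0, 0.2, -1, 87],
  [0, 0, 0, 0, 0.5, -1, 87],
  [0, 0, 0, 0, 0.9, -1, 87],
  [0, 0, 0, 0, 0.92, -1, 87],
  [0, 0, 0, 0, 0.92, -1, 87],
])

```text
t: 17.02
ee_pos: [588.0, 68.5, 208.9]
orientation: [-3.122, -0.338, 0.003]
ft_force: [-0.2, 0.2, 1.1]
width: 86.9
grasp_force: 0.0
```

Request:
servo_tool([
  [0, 0, 0, 0.0, 0.9, -0.2, 87],
  [0, 0, 0, 0, 0.9, -0.2, 87],
  [0, 0, 0, 0, 0.9, -0.2, 87],
  [0, 0, 0, 0, 0.9, -0.2, 87],
])

```text
t: 17.52
ee_pos: [628.4, -107.9, 249.7]
orientation: [-3.123, -0.338, -0.001]
ft_force: [0.4, 0.2, -0.5]
width: 87.3
grasp_force: 0.0
```

```bash
python3 - <<'E'
from h import *
grab('wrist','w6')
plan((634.6,-293.4,220,13.8))
for w in((470,640,140,290),): blob('w6',lambda i:(i[...,2]>1.5*i[...,0])&(i[...,2]>60),0,60,(400,700,150,350),30)
E
```

```text
t 17.6 at [ 627.4 -106.   248.8] phi 12.43 q [-0.19  0.41  1.58  0.    1.15  1.17] w 87.3 F [ 0.   1.8 -0.3]
(634.6, -293.4, 220, 13.8) -> [-0.0011, 0.0006, -0.0159] [-0.1665, 0.9231, 0.1427] rows 3.0
```

Request:
servo_tool([
  [0, 0, -0.016, -0.083, 0.46, 0.07, 87],
  [0, 0, -0.016, -0.166, 0.923, 0.14, 87],
  [0, 0, -0.016, -0.166, 0.923, 0.14, 87],
  [0, 0, -0.016, -0.166, 0.923, 0.14, 87],
  [0, 0, -0.016, -0.166, 0.923, 0.14, 87],
  [0, 0, -0.016, -0.166, 0.923, 0.14, 87],
])

```text
t: 18.32
ee_pos: [635.0, -291.0, 220.8]
orientation: [-3.116, -0.384, 0.003]
ft_force: [0.2, 0.5, 0.4]
width: 86.7
grasp_force: 0.0
```

```bash
python3 - <<'E'
from h import *
grab('wrist','w7')
print('yellow');blob('w7',lambda i:(i[...,0]>1.8*i[...,2])&(i[...,1]>120),60,90,(500,700,-400,-200))
print('all');blob('w7',lambda i:i.max(-1)<400,10,90,(560,720,-350,-240))
plan((634.6,-293.4,100,13.8),(634.6,-293.4,18,13.8))
E
```

```text
yellow
px [ 264  157   39   48 1683] c [ 645.9 -291. ] size [37.9 47.5] ang 14.7 z 61.2 68.5 med 66.5
all
px [ 264  146   39   72 2586] c [ 643.1 -291.7] size [39.7 69.9] ang 13.2 z 48.9 68.3 med 64.6
t 18.4 at [ 635.  -291.3  221. ] phi 14.03 q [-0.45  0.53  1.45  0.    1.16  0.88] w 86.8 F [ 0.5  0.  -0.6]
(634.6, -293.4, 100, 13.8) -> [-0.001, 0.0008, 0.0026] [-0.0037, 0.0104, 0.6047] rows 1.9
(634.6, -293.4, 18, 13.8) -> [0.0, 0.0, 0.0] [0.0, 0.0, 0.41] rows 1.3
```

View pics/w7.png

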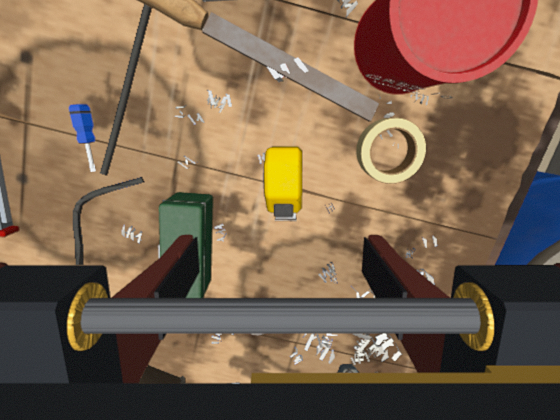

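The tape is at (284,180), hook end toward the robot, and the measurement is consistent. Descending to grip.

Request:
servo_tool([
  [0, 0, 0.002, 0, 0.01, 0.3, 87],
  [0, 0, 0.002, 0, 0.01, 0.6, 87],
  [0, 0, 0.002, 0, 0.01, 0.8, 87],
  [0, 0, 0.002, 0, 0.01, 0.98, 87],
  [0, 0, 0.002, 0, 0.01, 1, 87],
  [0, 0, 0.002, 0, 0.01, 1, 20],
  [0, 0, 0.002, 0, 0.01, 1, 20],
  [0, 0, 0.002, 0, 0.01, 1, 20],
  [0, 0, 0.002, 0, 0.01, 1, 20],
  [0, 0, 0.002, 0, 0.01, 1, 20],
])

```text
t: 19.62
ee_pos: [634.7, -295.6, 21.0]
orientation: [-3.118, -0.375, 0.002]
ft_force: [-0.0, -0.0, -0.2]
width: 41.0
grasp_force: 0.0
```

```bash
python3 - <<'E'
from h import *
plan((634.6,-293.4,200,13.8),(630,-110,210,13),(600,70,200,12.4),(559.2,163,110,12.4))
E
```

```text
t 19.6 at [ 634.7 -295.6   21. ] phi 13.70 q [-0.45  0.78  1.53  0.    0.83  0.88] w 41.0 F [-0.  -0.  -0.2]
(634.6, -293.4, 200, 13.8) -> [-0.0007, 0.0007, -0.0011] [0.001, -0.0117, -0.895] rows 2.9
(630, -110, 210, 13) -> [0.0, 0.0, 0.0093] [0.1964, -0.896, -0.05] rows 2.9
(600, 70, 200, 12.4) -> [0.0, 0.0, 0.007] [0.0563, -0.9107, 0.05] rows 2.9
(559.2, 163, 110, 12.4) -> [0.0, 0.0, 0.0] [-0.0994, -0.498, 0.45] rows 2.2
```

Not closed yet. I'll let it close, then lift.

Request:
servo_tool([
  [0, 0, 0, 0, 0, 0, 20],
  [0, 0, 0, 0, 0, 0, 20],
  [0, 0, 0, 0, 0, 0, 20],
])

```text
t: 20.0
ee_pos: [634.7, -295.6, 20.9]
orientation: [-3.118, -0.375, 0.002]
ft_force: [-1.9, -0.5, 2.7]
width: 37.8
grasp_force: 30.0
```

Request:
servo_tool([
  [0, 0, 0, 0, 0, -0.1, 20],
  [0, 0, 0, 0, 0, -0.3, 20],
  [0, 0, 0, 0, 0, -0.6, 20],
  [0, 0, 0, 0, 0, -0.9, 20],
  [0, 0, 0, 0.1, -0.4, -0.95, 20],
  [0, 0, 0, 0.2, -0.9, -0.95, 20],
  [0, 0, 0, 0.2, -0.9, -0.95, 20],
  [0, 0, 0, 0.2, -0.9, -0.95, 20],
  [0, 0, 0, 0.2, -0.9, -0.95, 20],
])

```text
t: 21.12
ee_pos: [631.1, -111.3, 211.4]
orientation: [-3.118, -0.376, 0.002]
ft_force: [1.0, -0.5, -3.5]
width: 37.8
grasp_force: 30.0
```

```bash
python3 - <<'E'
from h import *
plan((600,70,200,12.4),(559.2,163,110,12.4))
E
```

```text
t 21.1 at [ 631.1 -111.3  211.4] phi 13.77 q [-0.19  0.46  1.6   0.    1.08  1.14] w 37.8 F [ 1.  -0.5 -3.5]
(600, 70, 200, 12.4) -> [-0.0005, 0.0008, 0.0159] [0.0646, -0.9174, 0.0574] rows 2.9
(559.2, 163, 110, 12.4) -> [0.0, 0.0, 0.0] [-0.0994, -0.498, 0.45] rows 2.2
```

Request:
servo_tool([
  [0, 0, 0, 0.03, -0.45, 0.03, 20],
  [0, 0, 0.016, 0.065, -0.917, 0.057, 20],
  [0, 0, 0.016, 0.065, -0.917, 0.057, 20],
  [0, 0, 0.016, 0.065, -0.917, 0.057, 20],
  [0, 0, 0.016, 0.065, -0.917, 0.057, 20],
])

```text
t: 21.75
ee_pos: [600.7, 68.7, 199.7]
orientation: [-3.123, -0.337, 0.002]
ft_force: [-0.6, 0.1, -2.9]
width: 38.0
grasp_force: 30.0
```

Request:
servo_tool([
  [0, 0, 0, -0.05, -0.25, 0.2, 20],
  [0, 0, 0, -0.1, -0.498, 0.45, 20],
  [0, 0, 0, -0.1, -0.498, 0.45, 20],
  [0, 0, 0, -0.1, -0.498, 0.45, 20],
  [0, 0, 0, -0.1, -0.498, 0.45, 20],
])

```text
t: 22.38
ee_pos: [561.3, 161.8, 111.1]
orientation: [-3.123, -0.335, -0.002]
ft_force: [0.9, -0.6, -3.1]
width: 38.3
grasp_force: 30.0
```

```bash
python3 - <<'E'
from h import *
grab('wrist','w8')
plan((559.2,163,60,12.4),(559.2,163,28.5,12.4))
print('yellow');blob('w8',lambda i:(i[...,0]>1.8*i[...,2])&(i[...,1]>120),100,190,(500,700,100,250))
E
```

```text
t 22.4 at [561.2 161.9 111.2] phi 12.22 q [0.26 0.51 1.79 0.   0.83 1.62] w 37.6 F [-0.4 -0.9 -2.6]
(559.2, 163, 60, 12.4) -> [-0.0007, -0.001, -0.002] [-0.009, -0.0074, 0.2559] rows 0.8
(559.2, 163, 28.5, 12.4) -> [0.0, 0.0, 0.0] [0.0, 0.0, 0.1575] rows 0.5
yellow
px [  233   172    95   126 11118] c [582.7 166.6] size [37.2 43.7] ang 12.3 z 131.5 158.5 med 156.2
```

View pics/w8.png

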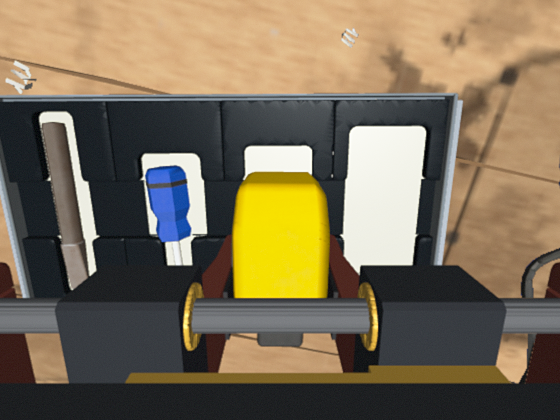

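The tape sits over its pocket, square. The chisel (68,200) and driver (168,205) lie in theirs. Lowering the tape.

Request:
servo_tool([
  [0, 0, -0.002, -0.009, -0.007, 0.15, 20],
  [0, 0, -0.002, -0.009, -0.007, 0.255, 20],
  [0, 0, -0.002, -0.009, -0.007, 0.255, 20],
  [0, 0, -0.002, -0.009, -0.007, 0.255, 20],
])

```text
t: 22.92
ee_pos: [558.4, 163.8, 60.0]
orientation: [-3.122, -0.341, -0.001]
ft_force: [-0.5, 0.3, -3.8]
width: 38.1
grasp_force: 30.0
```

```bash
python3 - <<'E'
from h import *
plan((559.2,163,28.3,12.4))
E
```

```text
t 22.9 at [558.4 163.8  60. ] phi 12.46 q [0.26 0.59 1.81 0.   0.74 1.62] w 38.1 F [-0.5  0.3 -3.8]
(559.2, 163, 28.3, 12.4) -> [-0.0008, -0.0005, 0.0007] [0.0027, 0.0049, 0.1587] rows 0.5
```

Request:
servo_tool([
  [0, 0, 0, 0.002, 0.003, 0.1, 20],
  [0, 0, 0, 0.002, 0.003, 0.15, 20],
  [0, 0, 0, 0.002, 0.003, 0.159, 20],
  [0, 0, 0, 0.002, 0.003, 0.159, 20],
  [0, 0, 0, 0.002, 0.003, 0.159, 58],
  [0, 0, 0, 0.002, 0.003, 0.159, 58],
  [0, 0, 0, 0.002, 0.003, 0.159, 58],
  [0, 0, 0, 0.002, 0.003, 0.159, 58],
])

```text
t: 23.92
ee_pos: [557.7, 163.6, 26.9]
orientation: [-3.122, -0.342, 0.002]
ft_force: [-0.2, 0.5, 0.8]
width: 58.1
grasp_force: 0.0
```

Request:
servo_tool([
  [0, 0, 0, 0, 0, -0.15, 58],
  [0, 0, 0, 0, 0, -0.4, 58],
  [0, 0, 0, 0, 0, -0.7, 58],
  [0, 0, 0, 0, 0, -0.9, 87],
  [0, 0, 0, 0.1, 0.3, -1, 87],
  [0, 0, 0, 0.15, 0.6, -1, 87],
  [0, 0, 0, 0.15, 0.6, -1, 87],
  [0, 0, 0, 0.15, 0.6, -1, 87],
])

```text
t: 24.92
ee_pos: [612.8, 52.7, 226.3]
orientation: [-3.122, -0.34, 0.004]
ft_force: [0.3, -0.3, 0.5]
width: 87.2
grasp_force: 0.0
```

```bash
python3 - <<'E'
from h import *
plan((620,-80,250,11),(539.4,-203.3,200,9.8),(539.4,-203.3,20,9.8))
E
```

```text
t 24.9 at [612.8  52.7 226.3] phi 12.44 q [0.07 0.41 1.65 0.   1.09 1.42] w 87.2 F [ 0.3 -0.3  0.5]
(620, -80, 250, 11) -> [-0.0011, 0.0016, 0.0168] [-0.1079, 0.6557, -0.1192] rows 2.2
(539.4, -203.3, 200, 9.8) -> [0.0, 0.0, 0.014] [-0.5132, 0.5283, 0.25] rows 2.5
(539.4, -203.3, 20, 9.8) -> [0.0, 0.0, 0.0] [0.0, 0.0, 0.9] rows 2.9
```

Request:
servo_tool([
  [0, 0, 0.01, -0.05, 0.33, -0.06, 87],
  [0, 0, 0.017, -0.108, 0.656, -0.12, 87],
  [0, 0, 0.017, -0.108, 0.656, -0.12, 87],
  [0, 0, 0.017, -0.108, 0.656, -0.12, 87],
])

```text
t: 25.42
ee_pos: [620.2, -79.0, 250.3]
orientation: [-3.125, -0.302, 0.003]
ft_force: [0.6, -0.2, 0.5]
width: 87.0
grasp_force: 0.0
```

Request:
servo_tool([
  [0, 0, 0.01, -0.25, 0.26, 0.12, 87],
  [0, 0, 0.014, -0.513, 0.528, 0.25, 87],
  [0, 0, 0.014, -0.513, 0.528, 0.25, 87],
  [0, 0, 0.014, -0.513, 0.528, 0.25, 87],
  [0, 0, 0.014, -0.513, 0.528, 0.25, 87],
  [0, 0, 0.014, -0.513, 0.528, 0.25, 87],
])

```text
t: 26.18
ee_pos: [541.2, -201.7, 201.1]
orientation: [-3.129, -0.273, 0.001]
ft_force: [-0.9, 1.6, 0.0]
width: 86.9
grasp_force: 0.0
```

```bash
python3 - <<'E'
from h import *
grab('wrist','w9')
print('green top');blob('w9',lambda i:i.max(-1)<400,57,70,(430,700,-280,-140))
print('green mid');blob('w9',lambda i:i.max(-1)<400,10,70,(430,700,-280,-140))
plan((539.4,-203.3,100,9.8),(539.4,-203.3,18,9.8))
E
```

```text
green top
px [ 260  136   49  118 5535] c [ 540.2 -205.1] size [ 45. 114.] ang 9.8 z 59.9 62.8 med 61.6
green mid
px [ 255  134   54  120 5698] c [ 539.7 -200.9] size [ 53.4 114.4] ang 9.9 z 59.0 62.8 med 61.6
t 26.2 at [ 541. -202.  201.] phi 9.96 q [-0.38  0.38  1.75  0.    1.01  1.02] w 86.8 F [ 0.8 -0.1 -0.6]
(539.4, -203.3, 100, 9.8) -> [-0.0006, 0.0005, 0.0019] [-0.0088, 0.0057, 0.5053] rows 1.6
(539.4, -203.3, 18, 9.8) -> [0.0, 0.0, 0.0] [0.0, 0.0, 0.41] rows 1.3
```

View pics/w9.png

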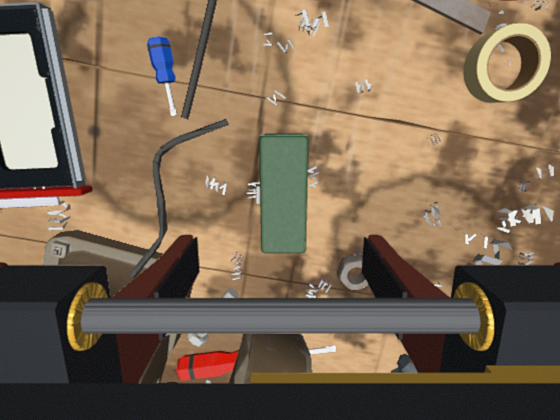

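The index is at (284,193), upright, 45 wide, long axis at 9.9°. Gripping it.

Request:
servo_tool([
  [0, 0, 0.002, -0.004, 0.012, 0.3, 87],
  [0, 0, 0.002, -0.004, 0.012, 0.55, 87],
  [0, 0, 0.002, -0.004, 0.012, 0.78, 87],
  [0, 0, 0.002, -0.004, 0.012, 0.9, 87],
  [0, 0, 0.002, -0.004, 0.012, 0.91, 87],
  [0, 0, 0.002, -0.004, 0.012, 0.91, 30],
  [0, 0, 0.002, -0.004, 0.012, 0.91, 30],
  [0, 0, 0.002, -0.004, 0.012, 0.91, 30],
  [0, 0, 0.002, -0.004, 0.012, 0.91, 30],
  [0, 0, 0.002, -0.004, 0.012, 0.91, 30],
])

```text
t: 27.48
ee_pos: [539.5, -205.6, 19.1]
orientation: [-3.129, -0.265, 0.002]
ft_force: [-0.4, 1.4, 4.4]
width: 44.7
grasp_force: 30.0
```

Request:
servo_tool([
  [0, 0, 0, 0, 0, 0, 30],
  [0, 0, 0, 0, 0, 0, 30],
  [0, 0, 0, 0, 0, 0, 30],
])

```text
t: 27.85
ee_pos: [539.5, -205.5, 19.1]
orientation: [-3.129, -0.265, 0.002]
ft_force: [-1.9, 2.3, 6.1]
width: 44.6
grasp_force: 30.0
```

```bash
python3 - <<'E'
from h import *
plan((540,-204,200,9.8),(610,-80,220,11),(610,60,210,12.4),(578,79.3,120,12.4))
E
```

```text
t 27.9 at [ 539.5 -205.5   19.1] phi 9.68 q [-0.38  0.65  1.83  0.    0.66  1.02] w 44.6 F [-1.9  2.3  6.1]
(540, -204, 200, 9.8) -> [-0.0007, 0.0008, -0.0014] [0.0025, -0.0082, -0.9043] rows 2.9
(610, -80, 220, 11) -> [0.0, 0.0, -0.014] [0.4504, -0.5514, -0.1] rows 2.3
(610, 60, 210, 12.4) -> [0.0, 0.0, -0.0163] [0.1336, -0.6871, 0.05] rows 2.2
(578, 79.3, 120, 12.4) -> [0.0, 0.0, 0.0] [-0.1355, -0.1286, 0.45] rows 1.6
```

Request:
servo_tool([
  [0, 0, 0, 0, 0, -0.1, 30],
  [0, 0, 0, 0, 0, -0.3, 30],
  [0, 0, 0, 0, 0, -0.6, 30],
  [0, 0, 0, 0, 0, -0.9, 30],
  [0, 0, -0.007, 0.22, -0.28, -0.95, 30],
  [0, 0, -0.014, 0.45, -0.56, -1, 30],
  [0, 0, -0.014, 0.45, -0.56, -1, 30],
  [0, 0, -0.014, 0.45, -0.56, -1, 30],
  [0, 0, -0.014, 0.45, -0.56, -1, 30],
])

```text
t: 28.98
ee_pos: [608.5, -81.1, 218.2]
orientation: [-3.127, -0.297, 0.005]
ft_force: [-0.7, -0.7, -5.5]
width: 45.0
grasp_force: 30.0
```

Request:
servo_tool([
  [0, 0, -0.01, 0.06, -0.34, 0.02, 30],
  [0, 0, -0.016, 0.13, -0.69, 0.05, 30],
  [0, 0, -0.016, 0.13, -0.69, 0.05, 30],
  [0, 0, -0.016, 0.13, -0.69, 0.05, 30],
  [0, 0, -0.016, 0.13, -0.69, 0.05, 30],
])

```text
t: 29.6
ee_pos: [609.0, 58.3, 208.8]
orientation: [-3.124, -0.333, 0.003]
ft_force: [0.3, -0.1, -5.2]
width: 44.8
grasp_force: 30.0
```

```bash
python3 - <<'E'
from h import *
plan((577.5,79.3,110,12.4),(577.5,79.3,60,12.4))
E
```

```text
t 29.6 at [609.   58.3 208.8] phi 12.16 q [0.08 0.42 1.67 0.   1.05 1.43] w 44.8 F [ 0.3 -0.1 -5.2]
(577.5, 79.3, 110, 12.4) -> [-0.0004, 0.0012, -0.0028] [-0.1312, -0.1354, 0.4941] rows 1.7
(577.5, 79.3, 60, 12.4) -> [0.0, 0.0, 0.0] [0.0, 0.0, 0.25] rows 0.8
```

Request:
servo_tool([
  [0, 0, 0, -0.07, -0.07, 0.15, 30],
  [0, 0, -0.003, -0.13, -0.135, 0.35, 30],
  [0, 0, -0.003, -0.13, -0.135, 0.494, 30],
  [0, 0, -0.003, -0.13, -0.135, 0.494, 30],
  [0, 0, -0.003, -0.13, -0.135, 0.494, 30],
])

```text
t: 30.22
ee_pos: [579.1, 80.2, 111.2]
orientation: [-3.122, -0.34, -0.001]
ft_force: [0.0, 0.0, -3.8]
width: 44.9
grasp_force: 30.0
```

```bash
python3 - <<'E'
from h import *
grab('wrist','w10')
plan((577.5,79.3,55,12.4),(577.5,79.3,26.5,12.4))
print('index top');blob('w10',lambda i:i.max(-1)<400,140,160,(480,700,0,160))
print('tape');blob('w10',lambda i:(i[...,0]>1.8*i[...,2])&(i[...,1]>120),50,100,(480,700,100,250))
E
```

```text
t 30.3 at [579.3  80.4 111.6] phi 12.44 q [0.12 0.51 1.79 0.   0.84 1.47] w 44.8 F [ 0.4  0.6 -5. ]
(577.5, 79.3, 55, 12.4) -> [-0.0006, -0.0009, 0.0004] [-0.0105, 0.0038, 0.2831] rows 0.9
(577.5, 79.3, 26.5, 12.4) -> [0.0, 0.0, 0.0] [0.0, 0.0, 0.1425] rows 0.5
index top
px [  190   148   181   150 18220] c [606.5  86.1] size [61.  68.8] ang -76.9 z 150.6 154.9 med 153.7
px [ 229  334  104   39 3987] c [552.1  74.1] size [22.4 45.1] ang -77.4 z 152.5 154.6 med 153.7
tape
px [ 111  163   73   96 5695] c [567.6 168. ] size [39.  67.7] ang 11.7 z 55.3 75.3 med 71.8
```

View pics/w10.png

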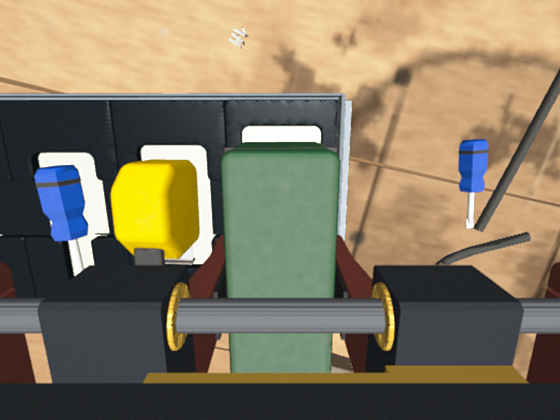

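The index is square over its pocket, and the tape stands upright in its own at (155,205). Lowering the index.

Request:
servo_tool([
  [0, 0, 0, -0.01, 0.003, 0.15, 30],
  [0, 0, 0, -0.01, 0.003, 0.28, 30],
  [0, 0, 0, -0.01, 0.003, 0.28, 30],
  [0, 0, 0, -0.01, 0.003, 0.28, 30],
])

```text
t: 30.78
ee_pos: [577.3, 80.2, 55.7]
orientation: [-3.122, -0.342, -0.002]
ft_force: [-0.2, 0.3, -5.4]
width: 44.7
grasp_force: 30.0
```

```bash
python3 - <<'E'
from h import *
plan((577.5,79.3,26.5,12.4))
E
```

```text
t 30.8 at [577.3  80.2  55.7] phi 12.50 q [0.12 0.6  1.81 0.   0.73 1.47] w 44.7 F [-0.2  0.3 -5.4]
(577.5, 79.3, 26.5, 12.4) -> [-0.0006, -0.0008, 0.0011] [-0.0002, 0.0046, 0.1458] rows 0.5
```

Request:
servo_tool([
  [0, 0, 0, 0, 0.003, 0.09, 30],
  [0, 0, 0, 0, 0.003, 0.135, 30],
  [0, 0, 0, 0, 0.003, 0.147, 30],
  [0, 0, 0, 0, 0.003, 0.147, 30],
  [0, 0, 0, 0, 0.003, 0.147, 60],
  [0, 0, 0, 0, 0.003, 0.147, 60],
  [0, 0, 0, 0, 0.003, 0.147, 60],
  [0, 0, 0, 0, 0.003, 0.147, 60],
])

```text
t: 31.78
ee_pos: [576.0, 79.6, 24.5]
orientation: [-3.122, -0.342, 0.003]
ft_force: [0.1, -0.4, 0.2]
width: 60.0
grasp_force: 0.0
```

Request:
servo_tool([
  [0, 0, 0, 0, 0, -0.15, 60],
  [0, 0, 0, 0, 0, -0.4, 60],
  [0, 0, 0, 0, 0, -0.7, 60],
  [0, 0, 0, 0, 0, -0.95, 60],
  [0, 0, 0, 0, -0.3, -1, 60],
  [0, 0, 0, -0.4, -0.6, -1, 60],
  [0, 0, 0, -0.5, -0.6, -1, 60],
  [0, 0, 0, -0.5, -0.6, -1, 60],
])

```text
t: 32.78
ee_pos: [449.1, 175.3, 224.7]
orientation: [-3.122, -0.346, 0.006]
ft_force: [1.0, 1.4, -0.2]
width: 60.2
grasp_force: 0.0
```

Request:
servo_tool([
  [0, 0, 0, 0, 0, -0.3, 60],
  [0, 0, 0, 0, 0, -0.6, 60],
  [0, 0, 0, 0, 0, -0.6, 60],
  [0, 0, 0, 0, 0, -0.6, 60],
  [0, 0, 0, 0, 0, -0.6, 60],
])

```text
t: 33.4
ee_pos: [452.4, 174.4, 343.3]
orientation: [-3.123, -0.342, 0.007]
ft_force: [0.3, 0.2, -0.9]
width: 59.8
grasp_force: 0.0
```

```bash
python3 - <<'E'
from h import *
grab('wrist','w11');plan()
A=lambda i:i.max(-1)<400
print('index');blob('w11',A,50,90,(480,700,0,120))
print('tape');blob('w11',A,40,100,(480,700,120,220))
print('driver h');blob('w11',lambda i:(i[...,2]>1.5*i[...,0])&(i[...,2]>60),9,60,(450,650,205,290))
print('chisel');blob('w11',lambda i:i.max(-1)-0<170,17.2,40,(430,620,295,360))
E
```

```text
t 33.5 at [452.4 174.5 343.3] phi 12.49 q [0.34 0.08 1.79 0.   1.27 1.7 ] w 59.7 F [0.2 0.  0.6]
index
px [ 351   45   45   96 3642] c [575.8  81.3] size [ 49.4 115. ] ang 12.9 z 59.5 70.0 med 68.5
tape
px [ 289   59   32   58 1717] c [565.1 168.1] size [39.1 69.8] ang 12.3 z 56.5 75.4 med 71.5
driver h
px [231  67  22   9 148] c [570.8 255.2] size [ 9.5 29.2] ang -76.0 z 23.2 35.3 med 32.9
px [232  76  22  35 669] c [542.5 248.2] size [29.7 44.2] ang 12.2 z 23.4 35.5 med 32.2
chisel
px [174  41  18 103 981] c [524.2 330.6] size [ 15.  135.8] ang 12.4 z 17.8 23.0 med 20.7
```

View pics/w11.png

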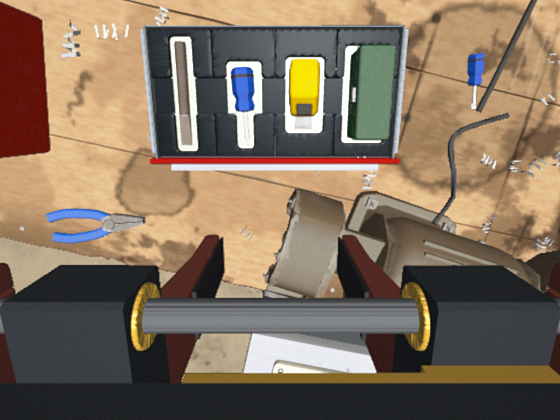

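All four tools are seated: heights match and offsets are within about 4 mm. Handing in.

```bash
python3 -c "
from workcell import ctrl
print(ctrl.close_job())"
```

```text
the job is handed in; nothing more can be done
None
```

All four tools are seated in their own pockets, within about 4 mm of centre by the last wrist-camera measurement, with the screwdriver's blade in its channel and the tape and drill index upright; I handed the job in at about 33.5 s, and no verdict came back.

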